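# Make up two press set-up kits on their colour-coded kit boards

### The arm

A 6-joint arm with a two-finger parallel gripper is mounted at the origin on a cart in front of the work surface, level with it; the furniture and walls round the work are solid. World frame = base frame: x ahead of the robot, y to its left, z up, the work surface at z = 0. Lengths are in m, angles in rad, forces in N, time in s.
With the tool pointing down it reaches from about 0.35 to 0.975 m from the base axis. Payload 7.1 kg.
Tool frame: the origin (TCP) lies midway between the tips of the shut fingers; the grasp point (between the pads) lies 19 mm behind it; x points along the fingers, y is the direction in which the jaws open and shut, and the axes are right-handed (so a half turn about x gives the same grasp; the last joint's range is limited). The gripper opens to 88 mm and grips with 3 to 60 N. Pads are 20 mm wide; open, the fingers measure 115 mm over their backs; the gripper's body (75 mm by 178 mm) begins 61 mm behind the grasp point.
Start: joints at [1.188, 0.423, 1.63, -0, 1.089, -0.019], TCP at [0.222, 0.584, 0.223] pointing down, gripper open.
Joint ranges: [-3, 3], [-0.9, 2.11], [0.09, 2.58], [-1.31, 4.45], [0.11, 2.69], [-2.54, 2.54]. Speed limits (rad/s): [2.39, 2.39, 3.01, 3.14, 3.14, 3.14].

### API

Orientations are given as a 3x3 rotation matrix whose columns are the frame's x, y, z axes.
In Python, from bench import manip gives the robot as it stands. The module is installed in compiled form; this text tells all that it offers.
- The arm moves only by the tool servo_tool, never from a script. Its argument "plan" is a list of rows, each a list of 5 numbers: the shift along the world's x, y, z in mm, then the turn about the world's z in rad, then the finger opening in mm, from 0 to 87.8. A call has 1 to 10 rows; each row is the pose to reach, as a shift and turn from the pose commanded when the call began; what a row does not reach only later rows make up. A row lasts 1/12 s, in which the tool goes at most 41.7 mm and 7.16 degrees, less where a joint would pass 70% of its speed; a pose out of reach is approached as far as the arm can. A call with a gripper value outside its range is refused whole. The fingers move at their own pace and stop on an object; "newtons" is the grip in N (left out, the last holds). Time passes only in rows, so rows that repeat a pose let the fingers close. It gives the time, the measured TCP pose, the force and the opening at its end, in the units of the state.
- manip.observe(): the state, without advancing time (a new reading comes with each control period).
- manip.get_image(name): name is "scene" or "top" or "wrist"; returns a dict with "color" (420x560x3 uint8, red, green, blue), "fx", "fy", "cx", "cy" (pixels), "R" (3x3) and "t" (3): a world point X has camera coordinates R X + t; the wrist camera has in their place "hand_eye" (4x4, takes a point from camera to tool coordinates, whose origin is the TCP and whose axes are the tool frame's). Camera axes: x right, y down, z forward; pixel columns grow to the right and rows downward; lengths in m; the calibration is good to about 2 mm. A picture is of the moment at which its call begins: read the wrist's pose just before it. There is no depth.
- manip.hand_in(): hands the job in, once; it reports no verdict.
The state is a dict: "time": time; "joint_positions": joint angles; "qd": joint speeds; "joint_torque": joint torques, N m; "tool_pos": TCP position; "orientation": TCP orientation; "contact_force": force on the tool from outside, world axes, zero at the start; "moment": the same for the moment, N m; "gripper_width": finger opening in m.
Only numpy, scipy, OpenCV 4.12 (cv2) and the standard library are available. Lean on these libraries where they do the work, as an engineer would, in place of code of your own. Each camera call takes 0.05 s, during which the arm holds its last target.

### The job

Make up the two press set-up kits from the parts lying on the plywood stand. Orange board: the brass bush flat on the yellow disc, the bolt lying along the white bar (either way round), the small dark bush flat on the black disc; blue board: the steel punch standing upright on the black square, the light steel bush flat on the white disc. Each part must be centred on its field so that it lies wholly inside it; leave the tin of bushes and the hex key where they are.

Things in the scene. Friction and masses are not known exactly. Their poses are not given: they have to be found in the camera images.
- brass_bush_centre (a point): brass-yellow turned ring (bush), 38 mm outer diameter, 12 mm high, lying flat; grasp it across its outside. Its point is its centre, half-way up (6 mm above its underside). z up.
- bolt_centre (a point): bright grey steel hexagon-head bolt lying on its side, 59 mm long, head 19 mm wide and 17 mm high, shank 10 mm thick. Its y axis runs along the bolt towards the head. Its point is half-way along the bolt and half the head's height (8.5 mm) above its underside; the shank's axis there is about 6 mm above the surface. Grasp the shank here.
- dark_bush_centre (a point): dark grey turned ring (bush), 28 mm outer diameter, 16 mm high, lying flat; grasp it across its outside. Its point is its centre, half-way up (8 mm above its underside). z up.
- punch_centre (a point): dark grey steel punch standing upright, 64 mm high, 0.32 kg: round foot 40 mm in diameter and 17 mm high, above it a round shank 24 mm in diameter, by which to grasp it. Its point is its centre, half-way up (32 mm above its underside). z up.
- steel_bush_centre (a point): light grey steel ring (bush), 30 mm outer diameter, 10 mm high, lying flat; grasp it across its outside. Its point is its centre, half-way up (5 mm above its underside). z up.
- orange_board: flat orange plastic kit board, 240 mm (x) by 106 mm (y), 10 mm thick, lying on the stand. Fixed to the stand and does not move; origin: centre of its underside, x and y along its sides, z up. On its centre line y = 0, flush fields: yellow disc 62 mm across at x = +78 mm; white bar 84 mm (along y) by 40 mm at x = 0; black disc 52 mm across at x = -75 mm.
- blue_board: flat blue plastic kit board, 240 mm (x) by 106 mm (y), 10 mm thick, lying on the stand. Fixed to the stand and does not move; origin: centre of its underside, x and y along its sides, z up. On its centre line y = 0, flush fields: black square of 64 mm at x = +60 mm; white disc 54 mm across at x = -60 mm.
- bush_tin: bystander, leave alone: round open tin full of bushes, 74 mm across, 54 mm high; origin: centre of its underside.
- stand: fixed low plywood stand on four thin steel legs, straddling the open cardboard carton on the bench; its flat top, 480 mm (x) by 540 mm (y), lies 270 mm above the bench, and all the other listed things lie on it. Origin: centre of its footprint at bench height, z up. A tall press stands on the bench some 80 mm beyond its left (+y) edge; keep the arm clear of it.
- hex_key: bystander, leave alone: black hex key lying flat, 31 x 93 x 6 mm; origin: centre of its underside.
Not all that is in view belongs to the job. Of the things that look like the part that bears punch_centre, the smallest one is meant.

How it is judged:
By the outcome, as a careful person would: the job done as asked, in the order asked, and still so for the second after the job is handed in, with the robot touching nothing.
It also fails if it takes over 115 s, if anything falls off the work surface, if the arm or the gripper's body presses on something with over 40 N, if the wrist force passes 120 N, or if a joint passes its speed limit or range.

## Working session

There is one attempt and no reset: what is moved stays moved. The work goes in short steps, Python scripts to look and compute and a tool call to move; the robot and the scene stay as the last step left them, time stands still between calls to the robot, and variables do not carry over. Pictures are saved under pics/ and viewed, and the job is handed in when it is done.

Besides the shell and the picture viewer there is one more tool, called after ">>>" as name(argument=value, ...), one argument or row to a line, values as JSON. servo_tool: Moves the arm, as the interface text tells. Its arguments: {"type":"object","properties":{"plan":{"type":"array"},"newtons":{"type":"number"}},"required":["plan"]}

```bash
mkdir -p pics; ls
cat > h.py <<'E'
import numpy as np, cv2
from bench import manip
def save(name,fn):
    s=manip.observe(); im=manip.get_image(name)
    cv2.imwrite('pics/'+fn,im['color'][:,:,::-1])
    np.save('pics/'+fn[:-4]+'.npy',{'s':s,'im':im},allow_pickle=True)
    return s,im
E
python3 - <<'E'
from h import *
print(manip.observe())
for n in ['scene','top','wrist']:
    s,im=save(n,n+'0.png')
    print({k:v for k,v in im.items() if k!='color'})
E
```

```text
pics
{'time': 0.0, 'joint_positions': array([ 1.18799507e+00,  4.23843219e-01,  1.63072406e+00,  2.74095717e-05,
        1.08863909e+00, -1.90246436e-02]), 'qd': array([ 0.0003998 , -0.00057747,  0.00011809, -0.00018446, -0.00035283,
       -0.00165633]), 'joint_torque': array([ 9.28307441e-05, -5.44616747e+01, -2.73678178e+01,  6.45308825e-02,
        2.25404813e-02, -1.10805875e-04]), 'tool_pos': array([0.22214093, 0.58355662, 0.22188686]), 'orientation': array([[-6.25283682e-04,  3.55817622e-01,  9.34555204e-01],
       [-1.48784919e-03,  9.34554021e-01, -3.55818167e-01],
       [-9.99998698e-01, -1.61296450e-03, -5.49584178e-05]]), 'contact_force': array([0.12120318, 0.66606066, 1.15976188]), 'moment': array([ 0.03419774, -0.05178629,  0.0272943 ]), 'gripper_width': 0.08770350790759653}
{'fx': 498.44704806182875, 'fy': 498.44704806182875, 'cx': 280.59655233089256, 'cy': 207.48814303128324, 'R': array([[-0.99601688,  0.08851748,  0.01072513],
       [ 0.06801339,  0.83201042, -0.55057501],
       [-0.05765893, -0.54765255, -0.8347168 ]]), 't': array([ 0.50908383, -0.03848053,  1.63128383])}
{'fx': 483.7802557691542, 'fy': 483.7802557691542, 'cx': 283.8712366810542, 'cy': 204.4644828455657, 'R': array([[-5.29968920e-04, -9.99782625e-01, -2.08427720e-02],
       [-9.94959488e-01,  2.61721969e-03, -1.00243536e-01],
       [ 1.00276296e-01,  2.06845878e-02, -9.94744597e-01]]), 't': array([0.14064896, 0.52912529, 1.51709298])}
{'fx': 321.8263585086642, 'fy': 321.8263585086642, 'cx': 276.992691498595, 'cy': 208.87530792200099, 'hand_eye': array([[ 8.63200743e-04, -2.55110639e-01,  9.66911483e-01,
        -1.62202317e-01],
       [ 9.99999617e-01,  3.60393585e-04, -7.97653341e-04,
         6.44750250e-06],
       [-1.44978843e-04,  9.66911802e-01,  2.55110852e-01,
        -6.98411009e-02],
       [ 0.00000000e+00,  0.00000000e+00,  0.00000000e+00,
         1.00000000e+00]])}
```

View pics/scene0.png

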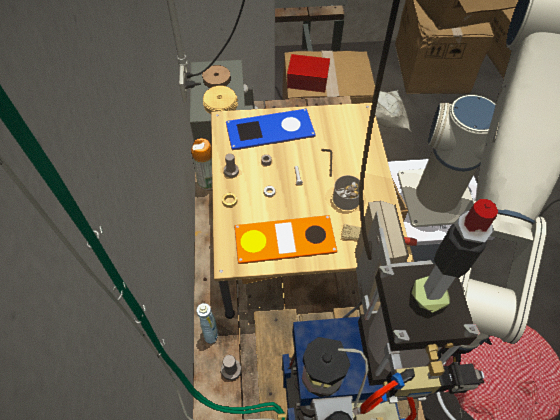

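View pics/top0.png

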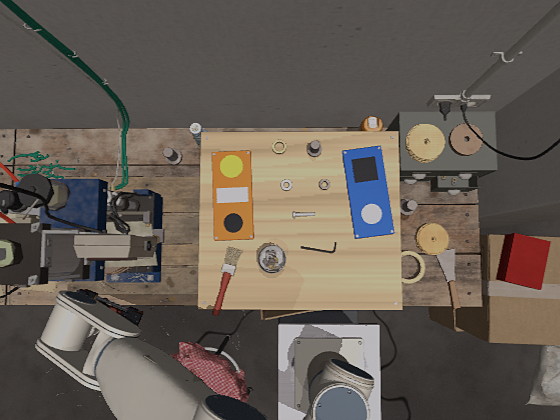

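View pics/wrist0.png

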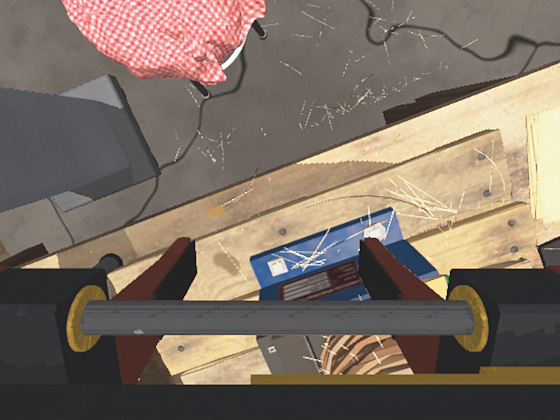

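```bash
cat >> h.py <<'E'
def load(fn): 
    d=np.load('pics/'+fn+'.npy',allow_pickle=True).item(); return d['s'],d['im']
def cam(s,im):
    """returns Rcw (world->cam), t"""
    if 'R' in im: return im['R'],im['t']
    H=im['hand_eye']; T=np.eye(4); T[:3,:3]=s['orientation']; T[:3,3]=s['tool_pos']
    W=T@H; W=np.linalg.inv(W); return W[:3,:3],W[:3,3]
def proj(s,im,X):
    R,t=cam(s,im); c=np.atleast_2d(X)@R.T+t
    return np.c_[im['fx']*c[:,0]/c[:,2]+im['cx'],im['fy']*c[:,1]/c[:,2]+im['cy']]
def ray(s,im,uv):
    R,t=cam(s,im); uv=np.atleast_2d(uv).astype(float)
    d=np.c_[(uv[:,0]-im['cx'])/im['fx'],(uv[:,1]-im['cy'])/im['fy'],np.ones(len(uv))]@R
    return -R.T@t,d
def onplane(s,im,uv,z):
    o,d=ray(s,im,uv); return o+d*((z-o[2])/d[:,2])[:,None]
def tri(a,b):
    """a,b=(o,d) single rays -> point, gap"""
    (o1,d1),(o2,d2)=a,b; d1=d1.ravel();d2=d2.ravel()
    k=np.linalg.lstsq(np.c_[d1,-d2],o2-o1,rcond=None)[0]
    p,q=o1+k[0]*d1,o2+k[1]*d2
    return (p+q)/2,np.linalg.norm(p-q)
E
python3 - <<'E'
from h import *
S=load('scene0');T=load('top0');W=load('wrist0')
print(proj(*S,S[0]['tool_pos']),proj(*T,S[0]['tool_pos']))
for uv in [(200,133),(398,133),(401,308),(200,308)]: print(onplane(*T,uv,0))
for uv in [(211,108),(380,105),(217,275)]: print(onplane(*S,uv,0))
for n,I,b in [('t',T,(195,125,405,315)),('s',S,(185,100,400,290))]:
    c=I[1]['color'][b[1]:b[3],b[0]:b[2],::-1]; c=cv2.resize(c,None,fx=3,fy=3,interpolation=cv2.INTER_CUBIC)
    cv2.imwrite(f'pics/crop_{n}.png',c)
E
```

```text
[[433.60357912 359.65616579]] [[121.17495438 308.94410502]]
[[0.77090952 0.418246   0.        ]]
[[ 0.76713044 -0.23470862  0.        ]]
[[ 0.20155456 -0.23055238  0.        ]]
[[0.20041667 0.40859387 0.        ]]
[[ 0.72841802 -0.45423585  0.        ]]
[[ 0.10215268 -0.42072611  0.        ]]
[[0.71900833 0.22612491 0.        ]]
```

View pics/crop_t.png

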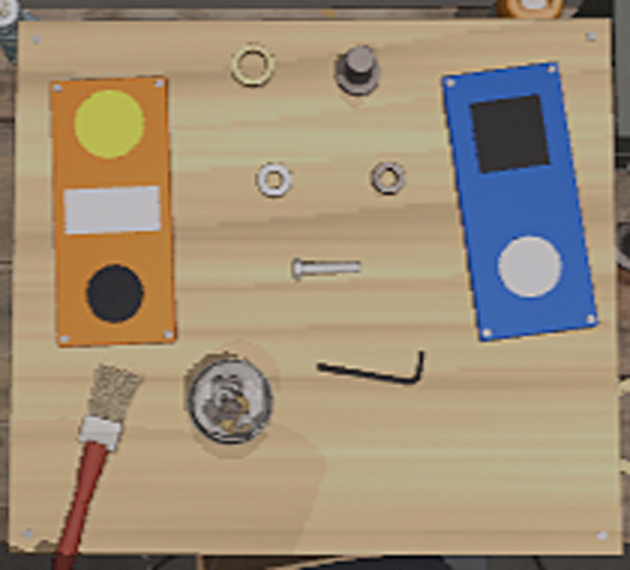

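View pics/crop_s.png

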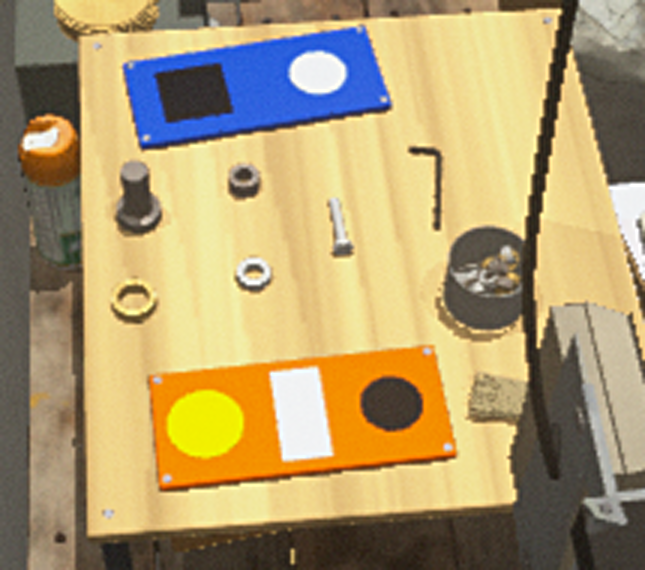

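Run:
```python
from h import *
S=load('scene0');T=load('top0');W=load('wrist0')
for I in (S,T,W): R,t=cam(*I); print('cam',-R.T@t, R[2])
for nm,a,b in [('far-right',(398,133),(211,108)),('far-left',(200,133),(217,275)),('corner screw fr',(195+590/3,125+37/3),(185+97/3,100+46/3)),('screw fl',(195+36/3,125+40/3),(185+108/3,100+513/3)),('screw nr',(195+602/3,125+535/3),(185+547/3,100+20/3))]:
    print(nm,tri(ray(*T,a),ray(*S,b)))
for uv in [(200,133),(398,133),(401,308),(200,308)]: print(onplane(*T,uv,0.27))
I=S[1]['color'][60:420,330:560,::-1];cv2.imwrite('pics/c1.png',cv2.resize(I,None,fx=2,fy=1.6,interpolation=cv2.INTER_CUBIC))
I=T[1]['color'][160:420,0:420,::-1];cv2.imwrite('pics/c2.png',cv2.resize(I,None,fx=1.9,fy=1.9,interpolation=cv2.INTER_CUBIC))
```

```text
cam [0.60373136 0.88033014 1.33501361] [-0.05765893 -0.54765255 -0.8347168 ]
cam [0.3744043  0.10785311 1.56509295] [ 0.1002763   0.02068459 -0.9947446 ]
cam [0.15697323 0.60870047 0.38417608] [ 0.23761111 -0.09277368 -0.96691985]
far-right (array([ 0.69984246, -0.17435708,  0.27874352]), np.float64(0.0052535887793959055))
far-left (array([0.69719041, 0.36300202, 0.28100368]), np.float64(0.005044562339643187))
corner screw fr (array([ 0.68707637, -0.15879006,  0.2651819 ]), np.float64(0.00309811356561024))
screw fl (array([0.68750525, 0.3462388 , 0.26551042]), np.float64(0.002150814450476481))
screw nr (array([ 0.24174685, -0.15931703,  0.26459603]), np.float64(0.002307570045703038))
[[0.70250693 0.36469897 0.27      ]]
[[ 0.69937979 -0.17561202  0.27      ]]
[[ 0.23137351 -0.17217279  0.27      ]]
[[0.23043192 0.35671197 0.27      ]]
```

View pics/c1.png

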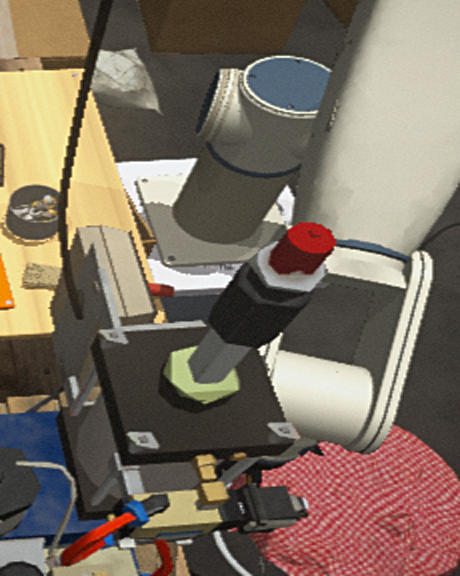

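View pics/c2.png

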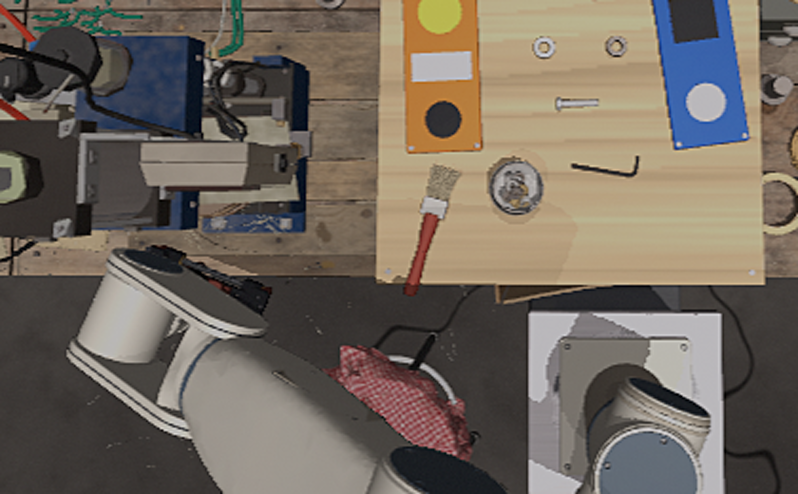

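Run:
```python
from h import *
S=load('scene0');T=load('top0')
f1=lambda u,v:(330+u/2,60+v/1.6)
f2=lambda u,v:(u/1.9,160+v/1.9)
def P(n,a,b): print(n,*tri(ray(*T,f2(*a)),ray(*S,f1(*b))))
P('plate corner near',(65,225),(285,430))
P('plate corner 2',(65,128),(145,440))
P('hexnut',(5,182),(200,375))
P('tan block near end right',(275,185),(150,305))
P('tan block end top',(293,145),(85,240))
P('cable end',(195,135),(75,310))
for v in [(0,45),(50,80),(90,100),(130,112),(160,122)]:
    u=f2(*v); o,d=ray(*T,u)
    for z in (0.3,0.5,0.7,0.9): print(v,z,proj(*S,o+d*((z-o[2])/d[0,2])).round())
```

```text
plate corner near [0.30434048 0.63705955 0.60320729] 0.04575750343350892
plate corner 2 [0.40882274 0.63865063 0.60328706] 0.03861855426381404
hexnut [0.37068145 0.62661596 0.70895069] 0.0012227258902363968
tan block near end right [0.34338887 0.44488504 0.50483796] 0.04805199721800994
tan block end top [0.39726326 0.39869813 0.57740738] 0.025057520161452056
cable end [0.41689871 0.49674523 0.59116719] 0.005182829567699101
(0, 45) 0.3 [[300. 542.]]
(0, 45) 0.5 [[316. 444.]]
(0, 45) 0.7 [[336. 317.]]
(0, 45) 0.9 [[364. 147.]]
(50, 80) 0.3 [[323. 491.]]
(50, 80) 0.5 [[337. 399.]]
(50, 80) 0.7 [[355. 281.]]
(50, 80) 0.9 [[380. 121.]]
(90, 100) 0.3 [[334. 454.]]
(90, 100) 0.5 [[347. 367.]]
(90, 100) 0.7 [[364. 255.]]
(90, 100) 0.9 [[387. 102.]]
(130, 112) 0.3 [[338. 421.]]
(130, 112) 0.5 [[350. 338.]]
(130, 112) 0.7 [[367. 231.]]
(130, 112) 0.9 [[389.  84.]]
(160, 122) 0.3 [[342. 397.]]
(160, 122) 0.5 [[354. 318.]]
(160, 122) 0.7 [[369. 214.]]
(160, 122) 0.9 [[391.  72.]]
```

Run:
```python
from h import *
S=load('scene0');T=load('top0')
ft=lambda u,v:(195+u/3,125+v/3)
fs=lambda u,v:(185+u/3,100+v/3)
def P(n,a,b): print(n,*[np.round(x,4) for x in tri(ray(*T,ft(*a)),ray(*S,fs(*b)))], onplane(*T,ft(*a),.275)[0].round(3))
P('brass',(253,65),(134,300))
P('dark',(388,178),(244,180))
P('steel',(274,180),(254,272))
P('punchtop',(361,58),(136,170))
P('bolt head',(297,269),(343,243))
P('bolt tip',(360,267),(335,200))
P('yellow',(110,124),(205,424))
P('black',(115,293),(391,404))
P('white',(112,210),(300,413))
P('bsq',(511,133),(194,92))
P('wd',(529,267),(318,72))
P('tin',(230,398),(488,262))
P('hexA',(320,367),(436,228))
P('hexB',(418,355),(412,150))
P('brush',(105,400),(495,400))
```

```text
brass [0.6611 0.1475 0.2706] 0.004 [0.662 0.147 0.275]
dark [0.557  0.0263 0.274 ] 0.0034 [0.559 0.026 0.275]
steel [0.5557 0.1285 0.2733] 0.0033 [0.557 0.128 0.275]
punchtop [0.6527 0.0524 0.3301] 0.0057 [0.668 0.049 0.275]
bolt head [0.4754 0.1079 0.279 ] 0.0025 [0.477 0.108 0.275]
bolt tip [0.477  0.0518 0.2691] 0.0043 [0.479 0.052 0.275]
yellow [0.6071 0.2766 0.2738] 0.0035 [0.609 0.276 0.275]
black [0.4541 0.2706 0.2742] 0.0038 [0.456 0.27  0.275]
white [0.529  0.2738 0.2754] 0.0029 [0.53  0.273 0.275]
bsq [ 0.5969 -0.0843  0.2735] 0.0045 [ 0.599 -0.085  0.275]
wd [ 0.4769 -0.098   0.2757] 0.0028 [ 0.478 -0.098  0.275]
tin [0.3615 0.1657 0.3177] 0.0034 [0.363 0.167 0.275]
hexA [0.3888 0.0877 0.2648] 0.0026 [0.39  0.087 0.275]
hexB [0.3992 0.0008 0.2706] 0.0027 [0.4   0.001 0.275]
brush [0.364  0.2768 0.2768] 0.0062 [0.361 0.278 0.275]
```

Run:
```python
from h import *
S=load('scene0');T=load('top0')
print('socket',tri(ray(*T,(446,101)),ray(*S,(182,71))))
print(onplane(*T,[(300,128)],0))
```

```text
socket (array([ 0.77820776, -0.29478098,  0.31595011]), np.float64(0.009862143085534963))
[[0.78583936 0.08698586 0.        ]]
```

>>> servo_tool(
  plan=[
    [-10,0,40,0,87],
    [-20,0,80,0,87],
    [-30,0,120,0,87],
    [-30,0,160,0,87],
    [-30,0,200,0,87],
    [-30,0,240,0,87],
    [-30,-40,240,0,87],
    [-30,-80,240,0,87],
    [-30,-120,240,0,87],
    [-30,-160,240,0,87],
  ],
)

```text
time: 0.98
tool_pos: [0.192, 0.4223, 0.4623]
orientation: [[-0.0, 0.355, 0.935], [-0.0, 0.935, -0.355], [-1.0, -0.0, 0.0]]
contact_force: [1.1, 0.5, 0.6]
gripper_width: 0.0871
```

>>> servo_tool(
  plan=[
    [0,-40,10,0,87],
    [0,-80,20,-0.1,87],
    [10,-120,30,-0.22,87],
    [40,-145,40,-0.34,87],
    [75,-165,40,-0.46,87],
    [115,-175,40,-0.58,87],
    [155,-180,40,-0.7,87],
    [195,-185,40,-0.82,87],
    [235,-190,40,-0.94,87],
    [275,-195,40,-1.06,87],
  ],
)

```text
time: 1.82
tool_pos: [0.4692, 0.2281, 0.5025]
orientation: [[-0.0, 0.99, 0.14], [0.0, 0.14, -0.99], [-1.0, -0.0, -0.0]]
contact_force: [0.6, 1.6, 0.7]
gripper_width: 0.0869
```

>>> servo_tool(
  plan=[
    [35,0,0,-0.12,87],
    [58,0,0,-0.148,87],
    [58,0,0,-0.148,87],
    [58,0,0,-0.148,87],
    [58,0,0,-0.148,87],
  ],
)

```text
time: 2.23
tool_pos: [0.5246, 0.2291, 0.5024]
orientation: [[-0.001, 1.0, -0.0], [-0.0, -0.0, -1.0], [-1.0, -0.001, 0.0]]
contact_force: [-0.6, -0.2, 0.0]
gripper_width: 0.0869
```

Run:
```python
from h import *
s,im=save('wrist','w1.png'); print(s['tool_pos'],s['orientation'].round(4),s['qd'].round(3))
save('top','top1.png')
```

```text
[0.52463724 0.22905844 0.502356  ] [[-1.1e-03  1.0e+00 -2.0e-04]
 [-2.0e-04 -2.0e-04 -1.0e+00]
 [-1.0e+00 -1.1e-03  2.0e-04]] [ 0.009 -0.025  0.006 -0.001  0.001  0.001]
```

View pics/w1.png

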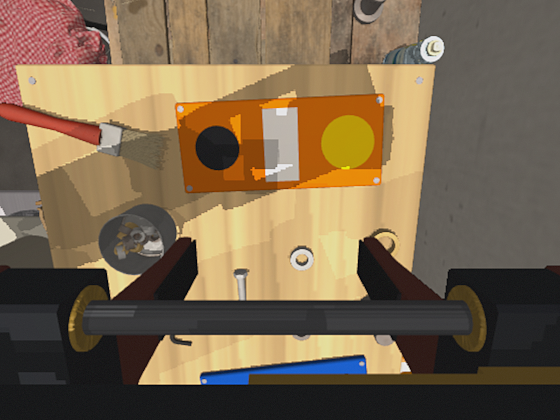

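>>> servo_tool(
  plan=[
    [5,-40,0,0,87],
    [10,-80,0,0,87],
    [15,-120,0,0,87],
    [20,-160,0,0,87],
    [25,-170,0,0,87],
    [25,-170,0,0,87],
    [25,-170,0,0,87],
  ],
)

```text
time: 2.92
tool_pos: [0.5499, 0.0596, 0.5031]
orientation: [[0.001, 1.0, -0.002], [0.001, -0.002, -1.0], [-1.0, 0.001, -0.001]]
contact_force: [0.2, -0.3, -0.4]
gripper_width: 0.0871
```

Run:
```python
from h import *
s,im=save('wrist','w2.png'); print(s['tool_pos'],s['qd'].round(3))
```

```text
[0.54986849 0.05955719 0.50314027] [ 0.03   0.003 -0.001  0.002  0.002  0.   ]
```

View pics/w2.png

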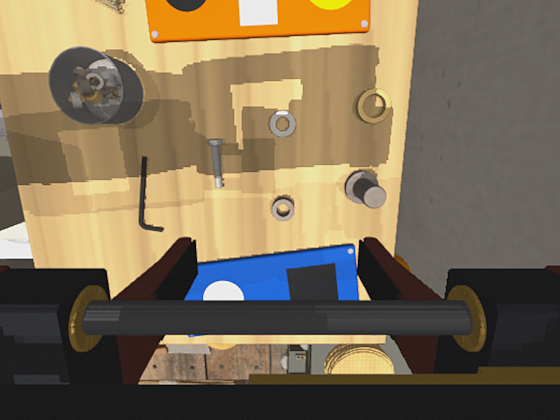

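>>> servo_tool(
  plan=[
    [0,-40,0,0,87],
    [0,-80,0,0,87],
    [0,-110,0,0,87],
    [0,-110,0,0,87],
    [0,-110,0,0,87],
  ],
)

```text
time: 3.38
tool_pos: [0.5503, -0.0502, 0.5027]
orientation: [[-0.0, 1.0, -0.001], [0.001, -0.001, -1.0], [-1.0, -0.0, -0.001]]
contact_force: [-0.0, 0.9, 0.6]
gripper_width: 0.0867
```

Run:
```python
from h import *
s,im=save('wrist','w3.png'); print(s['tool_pos'],s['qd'].round(3))
```

```text
[ 0.55029084 -0.05018791  0.50267302] [ 0.032 -0.002 -0.002  0.008 -0.     0.007]
```

View pics/w3.png

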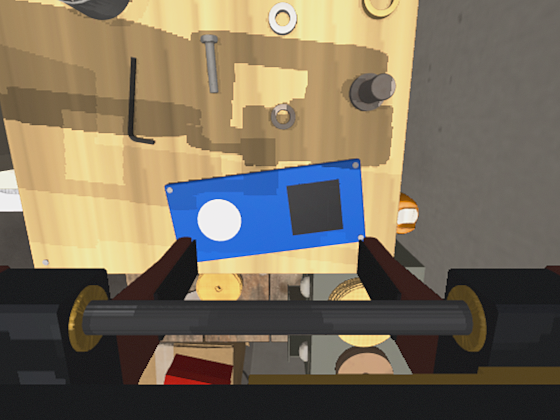

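```bash
cat >> h.py <<'E'
def hsv(im): return cv2.cvtColor(im['color'],cv2.COLOR_RGB2HSV)
def blob(im,seed,r,fn,up=4,pic=None):
    """mask fn(h,s,v) in window around seed; largest contour -> (ellipse centre, axes, angle), minAreaRect, centroid px"""
    u,v=map(int,seed); x0,y0=max(u-r,0),max(v-r,0)
    w=im['color'][y0:v+r,x0:u+r]; w=cv2.resize(w,None,fx=up,fy=up,interpolation=cv2.INTER_LINEAR)
    h=cv2.cvtColor(w,cv2.COLOR_RGB2HSV).astype(int); m=fn(h[...,0],h[...,1],h[...,2]).astype(np.uint8)
    m=cv2.morphologyEx(m,cv2.MORPH_OPEN,np.ones((5,5)))
    cs,_=cv2.findContours(m,cv2.RETR_EXTERNAL,cv2.CHAIN_APPROX_NONE)
    c=max(cs,key=cv2.contourArea); c=cv2.convexHull(c)
    e=cv2.fitEllipse(c); q=cv2.minAreaRect(c); M=cv2.moments(c)
    if pic:
        o=w[:,:,::-1].copy(); cv2.drawContours(o,[c],-1,(255,0,255),1); cv2.imwrite('pics/'+pic,o)
    f=lambda p:((p[0]+.5)/up-.5+x0,(p[1]+.5)/up-.5+y0)
    return f(e[0]),np.array(e[1])/up,f((M['m10']/M['m00'],M['m01']/M['m00'])),np.array([f(p) for p in cv2.boxPoints(q)]),np.array([f(p[0]) for p in c])
E
python3 - <<'E'
from h import *
w1,w2,w3=load('w1'),load('w2'),load('w3')
for n,I,s in [('brass2',w2,(373,106)),('wood',w2,(300,180)),('woodsh',w2,(320,70)),('steel',w2,(282,115)),('dark',w2,(283,200)),('bolt',w2,(217,160)),('foot',w2,(352,186)),('orange',w1,(300,110)),('orangesh',w1,(250,170)),('yel',w1,(348,143)),('wht',w1,(281,120)),('whtsh',w1,(285,160)),('blk',w1,(217,148)),('bw',w3,(219,220)),('bb',w3,(315,207)),('blue',w3,(265,220))]:
    print(n,hsv(I[1])[s[1],s[0]])
h=hsv(w2[1]); print(h[106,350:396].tolist())
o=[cv2.resize(w[1]['color'][v-35:v+35,u-35:u+35,::-1],None,fx=4,fy=4,interpolation=cv2.INTER_CUBIC) for w,(u,v) in [(w2,(373,106)),(w2,(365,188)),(w2,(282,124)),(w2,(283,208))]]
cv2.imwrite('pics/z.png',np.vstack([np.hstack(o[:2]),np.hstack(o[2:])]))
E
```

```text
brass2 [ 18 107 150]
wood [ 24  89 236]
woodsh [ 18 109 178]
steel [ 18  16 159]
dark [ 13  45 192]
bolt [ 25  14 111]
foot [ 13  41 143]
orange [ 14 240 174]
orangesh [ 14 240 169]
yel [ 25 241 185]
wht [ 17  22 189]
whtsh [ 17  22 187]
blk [ 0  0 29]
bw [150   1 239]
bb [ 0  0 67]
blue [109 202 217]
[[18, 108, 160], [17, 106, 161], [17, 105, 143], [17, 102, 122], [18, 106, 127], [18, 109, 110], [18, 118, 84], [20, 122, 109], [19, 122, 170], [19, 121, 190], [19, 120, 181], [19, 123, 181], [19, 118, 151], [18, 106, 127], [18, 108, 144], [18, 109, 143], [18, 107, 143], [17, 108, 144], [18, 103, 143], [18, 104, 140], [17, 107, 141], [17, 107, 145], [18, 107, 145], [18, 107, 150], [17, 105, 148], [18, 108, 177], [18, 111, 199], [17, 110, 197], [17, 112, 196], [17, 109, 198], [18, 110, 181], [18, 108, 170], [18, 111, 147], [19, 110, 97], [18, 118, 84], [18, 127, 154], [22, 116, 238], [26, 104, 248], [24, 108, 244], [25, 108, 246], [20, 118, 222], [17, 114, 183], [19, 103, 230], [23, 95, 240], [23, 95, 237], [23, 96, 236]]
```

View pics/z.png

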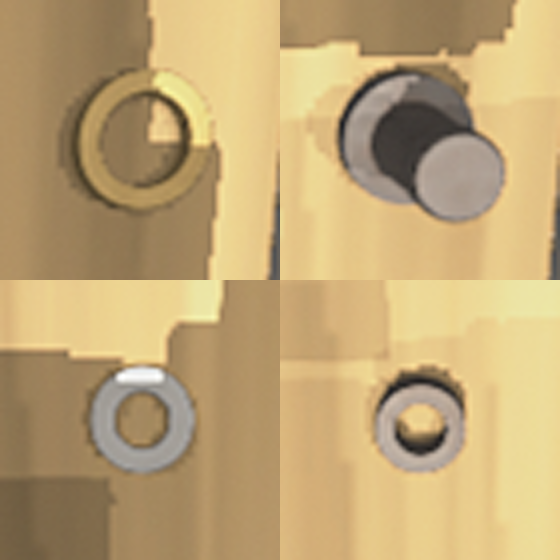

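```bash
python3 - <<'E'
from h import *
w1,w2,w3=load('w1'),load('w2'),load('w3')
print('brass top rim', onplane(*w2,(374.6,105.6),.280))
grey=lambda h,s,v:(s<70)&(v>60)
def two(n,a,b,Ia=w2,Ib=w3):
    p,g=tri(ray(*Ia,a),ray(*Ib,b)); print(n,p.round(4),'gap',round(g,4)); return p
out={}
for n,sa,sb,r in [('steel',(282,124),(283,17),22),('dark',(283,208),(283,117),20)]:
    A=blob(w2[1],sa,r,grey,pic=f'b_{n}2.png');B=blob(w3[1],sb,r,grey,pic=f'b_{n}3.png')
    print(n,A[0],A[1],B[0],B[1]); two(n,A[0],B[0])
    # size on plane
# punch top by bright grey
tp=lambda h,s,v:(s<70)&(v>120)
for nm,W,sd in [('2',w2,(375,197)),('3',w3,(379,87))]:
    w=W[1]['color'][sd[1]-20:sd[1]+20,sd[0]-20:sd[0]+20]; g=cv2.cvtColor(cv2.resize(w,None,fx=6,fy=6,interpolation=cv2.INTER_CUBIC),cv2.COLOR_RGB2GRAY)
    c=cv2.HoughCircles(cv2.GaussianBlur(g,(0,0),2),cv2.HOUGH_GRADIENT,2,200,param1=80,param2=20,minRadius=40,maxRadius=90)
    print('punch',nm,(c[0][0][:2]+.5)/6-.5+np.array(sd)-20,c[0][0][2]/6)
yel=lambda h,s,v:(h>20)&(h<32)&(s>150)
blk=lambda h,s,v:(s<90)&(v<100)
wht=lambda h,s,v:(s<60)&(v>150)
Y=blob(w1[1],(348,143),34,yel,pic='b_y.png');K=blob(w1[1],(217,148),30,blk,pic='b_k.png');Wb=blob(w1[1],(281,144),45,wht,pic='b_w.png')
BK=blob(w3[1],(315,207),34,blk,pic='b_bk.png');BW=blob(w3[1],(219,220),30,wht,pic='b_bw.png')
print(Y[:2],K[:2],Wb[2],BK[2],BW[:2])
for z in (.274,.280):
    P={n:onplane(*I,b,z)[0].round(4) for n,I,b in [('Y',w1,Y[0]),('K',w1,K[0]),('W',w1,Wb[2]),('BK',w3,BK[2]),('BW',w3,BW[0])]}
    print(z,P,'YK',np.linalg.norm(P['Y']-P['K']),'B',np.linalg.norm(P['BK']-P['BW']))
print(tri(ray(*load('top0'),(195+110/3,125+124/3)),ray(*w1,Y[0])),tri(ray(*load('top0'),(195+529/3,125+267/3)),ray(*w3,BW[0])))
E
python3 - <<'E'
import cv2,numpy as np,glob
fs=['b_steel2','b_dark2','b_steel3','b_dark3','b_y','b_k','b_w','b_bk']
t=[cv2.copyMakeBorder(cv2.resize(cv2.imread(f'pics/{f}.png'),(190,190)),2,2,2,2,cv2.BORDER_CONSTANT) for f in fs]
cv2.imwrite('pics/z2.png',np.vstack([np.hstack(t[:4]),np.hstack(t[4:])]))
E
```

```text
brass top rim [[0.66133379 0.14923598 0.28      ]]
steel (282.0649719238281, 123.4469165802002) [26.32112503 27.01110268] (282.1812400817871, 17.98391342163086) [28.47216606 33.07795715]
steel [0.5557 0.1297 0.2775] gap 0.0
dark (282.64265060424805, 209.19648361206055) [22.60612488 22.93957901] (282.6497993469238, 116.26415252685547) [24.24017525 25.29827118]
dark [0.5565 0.0278 0.283 ] gap 0.0001
punch 2 [375.75 198.75] 12.5
punch 3 [380.75  85.75] 14.366666
((347.2993583679199, 141.72842025756836), array([51.77448273, 54.98877335])) ((216.86588668823242, 147.53812217712402), array([41.84191895, 43.7815094 ])) (280.7121228182889, 143.28200717421566) (314.8101282661225, 206.8288173099796) ((218.9660701751709, 219.604248046875), array([41.25389099, 43.84281921]))
0.274 {'Y': array([0.6077, 0.278 , 0.274 ]), 'K': array([0.4522, 0.2712, 0.274 ]), 'W': array([0.5285, 0.2762, 0.274 ]), 'BK': array([ 0.5974, -0.0812,  0.274 ]), 'BW': array([ 0.4764, -0.0977,  0.274 ])} YK 0.15564861065875277 B 0.1221198182114599
0.28 {'Y': array([0.6064, 0.2783, 0.28  ]), 'K': array([0.4533, 0.2716, 0.28  ]), 'W': array([0.5284, 0.2765, 0.28  ]), 'BK': array([ 0.5966, -0.0796,  0.28  ]), 'BW': array([ 0.4775, -0.0959,  0.28  ])} YK 0.15324653340288003 B 0.12021023250954974
(array([0.61033443, 0.27747181, 0.26349775]), np.float64(0.0007540494586899892)) (array([ 0.47761138, -0.09714088,  0.27860717]), np.float64(0.0016858581772044871))
```

View pics/z2.png

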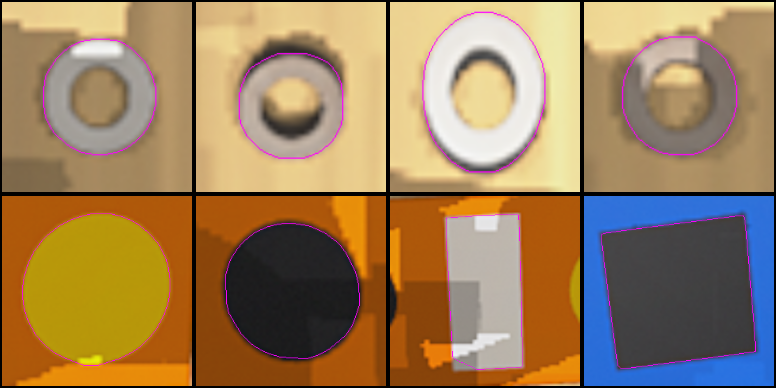

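>>> servo_tool(
  plan=[
    [18,33,-5,0,62],
    [37,66,-10,0,62],
    [55,99,-20,0,62],
    [74,132,-30,0,62],
    [92,165,-40,0,62],
    [111,199,-50,0,62],
    [111,199,-90,0,62],
    [111,199,-130,0,62],
    [111,199,-165,0,62],
    [111,199,-165,0,62],
  ],
)

```text
time: 4.27
tool_pos: [0.6569, 0.1505, 0.3292]
orientation: [[-0.013, 1.0, 0.003], [-0.002, 0.002, -1.0], [-1.0, -0.013, 0.002]]
contact_force: [-1.4, -0.7, -1.7]
gripper_width: 0.0624
```

Run:
```python
from h import *
s,im=save('wrist','w4.png'); print(s['tool_pos'],s['qd'].round(3))
print(proj(s,im,[[.661,.149,.282],[.661,.168,.282],[.680,.149,.282],[.642,.149,.282]]))
s,im=save('scene','s4.png'); cv2.imwrite('pics/s4c.png',cv2.resize(im['color'][100:290,170:400,::-1],None,fx=3,fy=3,interpolation=cv2.INTER_CUBIC))
w2,w3=load('w2'),load('w3');print('punch top',tri(ray(*w2,(375.75,198.75)),ray(*w3,(380.75,85.75))))
```

```text
[0.6568566  0.15045053 0.32921452] [-0.017 -0.054 -0.111 -0.     0.11  -0.004]
[[284.6498365  230.75691506]
 [284.89785436 203.84530062]
 [312.41631492 230.93712044]
 [256.93739703 230.57706039]]
punch top (array([0.64986516, 0.05424132, 0.34122477]), np.float64(0.0034212087927357948))
```

View pics/w4.png

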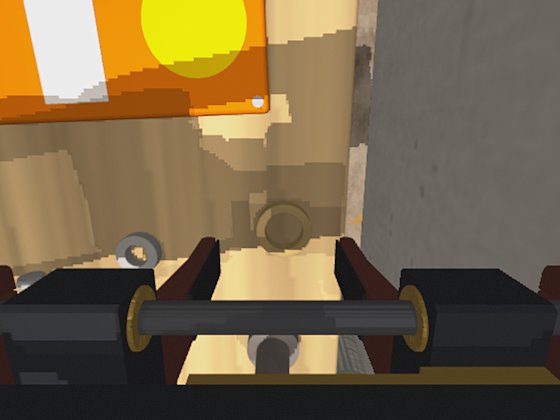

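View pics/s4c.png

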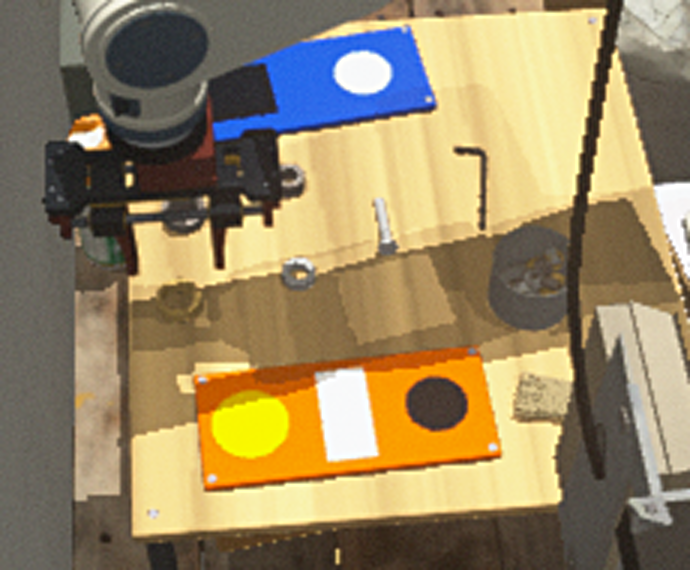

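Run:
```python
from h import *
w2,w4=load('w2'),load('w4')
print(tri(ray(*w2,(374.6,105.6)),ray(*w4,(283,229))), onplane(*w4,(283,229),.282))
s=manip.observe();print(s['tool_pos'])
```

```text
(array([0.66040527, 0.14955704, 0.28120942]), np.float64(0.0013577567328790893)) [[0.65986054 0.15025895 0.282     ]]
[0.66057495 0.15010192 0.33742202]
```

>>> servo_tool(
  plan=[
    [0,0,-25,0,62],
    [0,0,-45,0,62],
    [0,0,-55,0,62],
    [0,0,-60,0,62],
    [0,0,-62,0,62],
    [0,0,-63,0,62],
    [0,0,-64,0,62],
    [0,0,-64,0,62],
  ],
)

```text
time: 5.03
tool_pos: [0.6619, 0.1482, 0.2748]
orientation: [[0.002, 1.0, -0.001], [0.0, -0.001, -1.0], [-1.0, 0.002, -0.0]]
contact_force: [0.0, 0.3, 0.5]
gripper_width: 0.0619
```

>>> servo_tool(
  plan=[
    [0,0,-2,0,62],
    [0,0,-2,0,30],
    [0,0,-2,0,30],
    [0,0,-2,0,30],
    [0,0,-2,0,30],
    [0,0,-2,0,30],
    [0,0,-2,0,30],
    [0,0,-2,0,30],
    [0,0,-2,0,30],
  ],
  newtons=20,
)

```text
time: 5.78
tool_pos: [0.6614, 0.1481, 0.2717]
orientation: [[0.0, 1.0, -0.001], [0.0, -0.001, -1.0], [-1.0, 0.0, -0.0]]
contact_force: [0.4, 0.2, 0.8]
gripper_width: 0.0369
```

>>> servo_tool(
  plan=[
    [0,0,20,0,30],
    [0,0,55,0,30],
    [-14,34,60,0,30],
    [-28,66,60,0,30],
    [-42,98,60,0,30],
    [-55,130,60,0,30],
    [-55,130,55,0,30],
    [-55,130,55,0,30],
    [-55,130,55,0,30],
  ],
)

```text
time: 6.53
tool_pos: [0.6062, 0.2777, 0.3262]
orientation: [[-0.001, 1.0, -0.0], [-0.001, -0.0, -1.0], [-1.0, -0.001, 0.001]]
contact_force: [-0.5, -0.8, -0.8]
gripper_width: 0.0371
```

Run:
```python
from h import *
s,im=save('wrist','w5.png'); print(s['tool_pos'],s['qd'].round(3),s['gripper_width'],s['contact_force'])
print(proj(s,im,[[.6065,.2783,.280]]))
```

```text
[0.60622198 0.27774052 0.32615623] [-0.024 -0.003 -0.01  -0.     0.001  0.001] 0.03708852540808108 [-0.50384476 -0.82636229 -0.76899984]
[[278.15258242 228.50564148]]
```

View pics/w5.png

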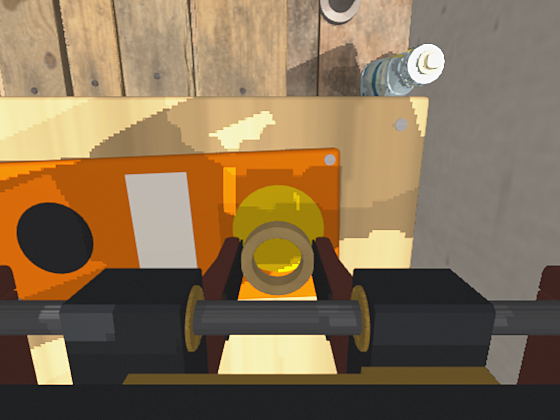

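>>> servo_tool(
  plan=[
    [0,0,-20,0,30],
    [0,0,-34,0,30],
    [0,0,-40,0,30],
    [0,0,-42,0,30],
    [0,0,-43,0,30],
    [0,0,-43,0,30],
  ],
)

```text
time: 7.08
tool_pos: [0.607, 0.2777, 0.2843]
orientation: [[0.001, 1.0, -0.002], [0.0, -0.002, -1.0], [-1.0, 0.001, -0.0]]
contact_force: [-0.2, 0.7, -0.2]
gripper_width: 0.0368
```

>>> servo_tool(
  plan=[
    [0,0,-1,0,30],
    [0,0,-1,0,60],
    [0,0,-1,0,60],
    [0,0,-1,0,60],
    [0,0,-1,0,60],
    [0,0,10,0,60],
    [0,0,30,0,60],
    [0,0,60,0,60],
    [0,0,90,0,60],
  ],
)

```text
time: 7.83
tool_pos: [0.6059, 0.278, 0.3749]
orientation: [[-0.001, 1.0, -0.001], [-0.001, -0.001, -1.0], [-1.0, -0.001, 0.001]]
contact_force: [0.4, -0.0, 0.9]
gripper_width: 0.0598
```

Run:
```python
from h import *
s,im=save('wrist','w6.png'); print(s['tool_pos'],s['gripper_width'],s['contact_force'])
```

```text
[0.60593382 0.27795879 0.37487484] 0.05982724441103195 [ 0.43204623 -0.02931009  0.88438447]
```

View pics/w6.png

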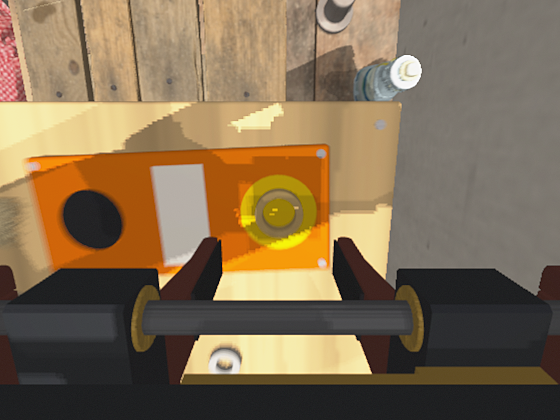

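Run:
```python
from h import *
w2,w3=load('w2'),load('w3')
grey=lambda h,s,v:(s<70)&(v>50)
R={}
for n,W,sd in [('2',w2,(217,163)),('3',w3,(210,65))]:
    b=blob(W[1],sd,34,grey,pic=f'bolt{n}.png'); bx=b[3]
    # long axis ends
    e=[np.linalg.norm(bx[i]-bx[(i+1)%4]) for i in range(4)]; i=int(np.argmin(e[:2])) 
    m1=(bx[i]+bx[i+1])/2; m2=(bx[(i+2)%4]+bx[(i+3)%4])/2
    if m1[1]>m2[1]: m1,m2=m2,m1
    R[n]=(m1,m2); print(m1,m2,onplane(*W,[m1,m2,(m1+m2)/2],.2765).round(4).tolist())
for k in (0,1): print(tri(ray(*w2,R['2'][k]),ray(*w3,R['3'][k])))
a=[cv2.resize(cv2.imread(f'pics/bolt{n}.png'),(280,280)) for n in '23'];cv2.imwrite('pics/boltz.png',np.hstack(a))
```

```text
[213.94684 138.43445] [214.80093 187.68698] [[0.4753, 0.1127, 0.2765], [0.4733, 0.0536, 0.2765], [0.4743, 0.0837, 0.2765]]
[208.57768   34.095764] [209.1554   92.44401] [[0.4754, 0.1143, 0.2765], [0.4728, 0.0542, 0.2765], [0.4741, 0.0849, 0.2765]]
(array([0.4764335 , 0.11293479, 0.28206599]), np.float64(0.00012200359221855053))
(array([0.4734569 , 0.05396428, 0.27855974]), np.float64(0.0005383978807173417))
```

View pics/boltz.png

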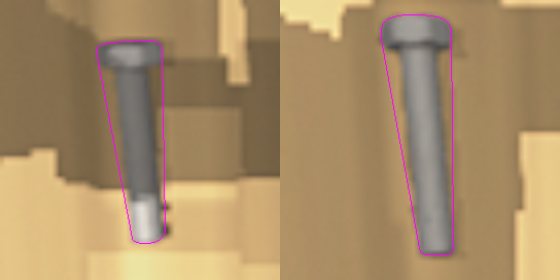

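Run:
```python
from h import *
w2,w3=load('w2'),load('w3')
h,_=tri(ray(*w2,(214.3,139.4)),ray(*w3,(209.3,34.6)));t,_=tri(ray(*w2,(219.2,187.5)),ray(*w3,(214.1,92.4)))
d=h-t;print(h,t,(h+t)/2,np.linalg.norm(d),np.degrees(np.arctan2(d[1],d[0])))
for W,a,b in[(w2,(214.3,139.4),(219.2,187.5)),(w3,(209.3,34.6),(214.1,92.4))]:
    A=onplane(*W,a,.279)[0];B=onplane(*W,b,.276)[0];print(A,B,(A+B)/2,np.degrees(np.arctan2(*(A-B)[1::-1])))
print(manip.observe()['tool_pos'])
```

```text
[0.47739062 0.11193061 0.28420395] [0.47883084 0.05406603 0.277903  ] [0.47811073 0.08299832 0.28105347] 0.05822443741658655 91.42576870684142
[0.47614665 0.11169777 0.279     ] [0.4786496  0.05370588 0.276     ] [0.47739812 0.08270182 0.2775    ] 92.47137899108141
[0.4766657 0.1131881 0.279    ] [0.47831787 0.05423931 0.276     ] [0.47749179 0.0837137  0.2775    ] 91.60542399636839
[0.60839066 0.27905716 0.38286514]
```

Run:
```python
from h import *
s=manip.observe();print(s['tool_pos'],s['qd'],s['time'])
save('top','t7.png');s=manip.observe();print(s['tool_pos'],s['qd'],s['time'])
save('top','t7.png');s=manip.observe();print(s['tool_pos'],s['qd'],s['time'])
```

```text
[0.60839066 0.27905716 0.38286514] [-0.00080613 -0.01357291  0.01053987  0.0005379  -0.11928974  0.00059299] 7.8833
[0.60855438 0.2791417  0.38082144] [ 1.14169189e-04  3.66367257e-02  7.80940145e-02 -1.18027322e-03
 -5.67333570e-02  8.01826756e-05] 7.9333
[0.60763426 0.27870341 0.37784698] [-0.00038349  0.03531501  0.06975726 -0.00071178 -0.01972368 -0.00047063] 7.9833
```

>>> servo_tool(
  plan=[
    [-21,-32,0,0.01,40],
    [-43,-65,0,0.02,40],
    [-64,-97,0,0.035,40],
    [-86,-130,0,0.035,40],
    [-107,-162,0,0.035,40],
    [-129,-195,-10,0.035,40],
    [-129,-195,-40,0.035,40],
    [-129,-195,-50,0.035,40],
    [-129,-195,-50,0.035,40],
  ],
)

```text
time: 8.73
tool_pos: [0.4755, 0.0827, 0.3211]
orientation: [[-0.005, 0.999, 0.033], [-0.001, 0.033, -0.999], [-1.0, -0.005, 0.0]]
contact_force: [-0.4, 0.2, -0.2]
gripper_width: 0.0401
```

Run:
```python
from h import *
s,im=save('wrist','w8.png'); print(s['tool_pos'],s['gripper_width'],s['contact_force'])
print(proj(s,im,[[.477,.112,.280],[.4776,.083,.277],[.4787,.054,.276]]))
```

```text
[0.4755268  0.0826995  0.32106584] 0.04009308340716687 [-0.41024671  0.21176166 -0.22350616]
[[281.90535203 188.59688603]
 [281.14727465 229.99608252]
 [281.18782566 268.89664427]]
```

View pics/w8.png

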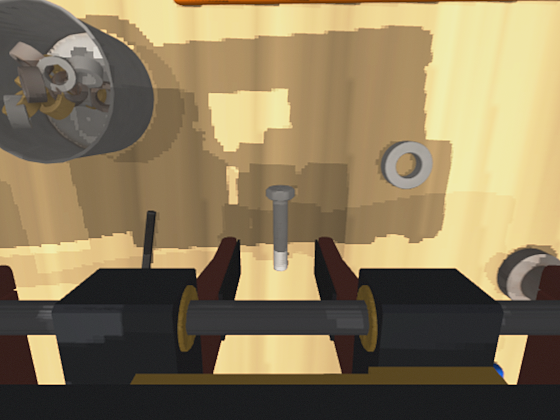

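>>> servo_tool(
  plan=[
    [0,0,-25,0,40],
    [0,0,-40,0,40],
    [0,0,-47,0,40],
    [0,0,-50,0,40],
    [0,0,-51,0,40],
    [0,0,-52,0,40],
    [0,0,-52,0,40],
  ],
)

```text
time: 9.37
tool_pos: [0.478, 0.0834, 0.2725]
orientation: [[0.001, 0.999, 0.034], [0.0, 0.034, -0.999], [-1.0, 0.001, -0.0]]
contact_force: [-0.2, 0.2, 0.5]
gripper_width: 0.0397
```

>>> servo_tool(
  plan=[
    [0,0,0,0,3],
    [0,0,0,0,3],
    [0,0,0,0,3],
    [0,0,0,0,3],
    [0,0,0,0,3],
    [0,0,0,0,3],
    [0,0,0,0,3],
    [0,0,0,0,3],
  ],
  newtons=25,
)

```text
time: 10.03
tool_pos: [0.4774, 0.0831, 0.2718]
orientation: [[0.0, 0.999, 0.034], [0.0, 0.034, -0.999], [-1.0, 0.0, -0.0]]
contact_force: [-0.0, -0.1, 0.6]
gripper_width: 0.0092
```

>>> servo_tool(
  plan=[
    [0,0,15,0,3],
    [0,0,45,0,3],
    [5,20,70,0,3],
    [14,55,75,0,3],
    [24,92,75,0,3],
    [34,130,75,0,3],
    [44,165,70,0,3],
    [51,192,60,0,3],
    [51,192,55,0,3],
    [51,192,55,0,3],
  ],
)

```text
time: 10.87
tool_pos: [0.5274, 0.2758, 0.3245]
orientation: [[-0.003, 0.999, 0.036], [-0.002, 0.036, -0.999], [-1.0, -0.003, 0.002]]
contact_force: [0.4, -1.1, -0.4]
gripper_width: 0.009
```

Run:
```python
from h import *
s,im=save('wrist','w9.png'); print(s['tool_pos'],s['gripper_width'],s['contact_force'])
print(proj(s,im,[[.5284,.2755,.280]]))
```

```text
[0.5274261  0.27575288 0.32446678] 0.00902421470434409 [ 0.40006689 -1.07949155 -0.37751128]
[[279.34874595 230.45296969]]
```

View pics/w9.png

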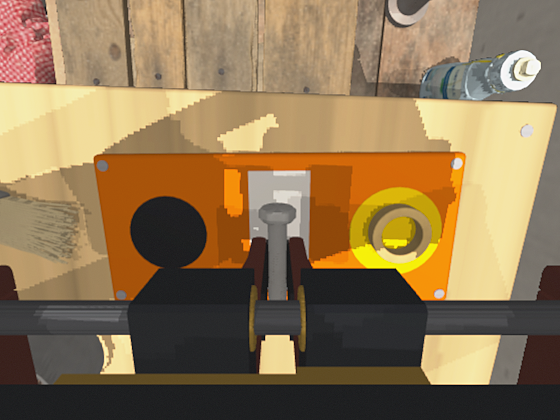

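>>> servo_tool(
  plan=[
    [0,0,-20,0,3],
    [0,0,-34,0,3],
    [0,0,-40,0,3],
    [0,0,-42,0,3],
    [0,0,-43,0,3],
    [0,0,-44,0,3],
    [0,0,-44,0,3],
  ],
)

```text
time: 11.5
tool_pos: [0.5288, 0.275, 0.2835]
orientation: [[0.001, 0.999, 0.034], [0.001, 0.034, -0.999], [-1.0, 0.001, -0.001]]
contact_force: [-0.0, -0.3, -0.3]
gripper_width: 0.009
```

>>> servo_tool(
  plan=[
    [0,0,0,0,30],
    [0,0,0,0,30],
    [0,0,0,0,30],
    [0,0,0,0,30],
    [0,0,10,0,30],
    [0,0,30,0,30],
    [0,0,60,0,40],
    [0,0,90,0,40],
    [0,0,90,0,40],
  ],
)

```text
time: 12.25
tool_pos: [0.5308, 0.2764, 0.3801]
orientation: [[0.009, 0.999, 0.034], [0.005, 0.034, -0.999], [-1.0, 0.01, -0.004]]
contact_force: [0.2, 0.7, 0.9]
gripper_width: 0.0396
```

Run:
```python
from h import *
s,im=save('wrist','w10.png'); print(s['tool_pos'],s['gripper_width'],s['contact_force'])
```

```text
[0.53077156 0.27635856 0.38006532] 0.03956529672938609 [0.16835944 0.68371159 0.89056535]
```

View pics/w10.png

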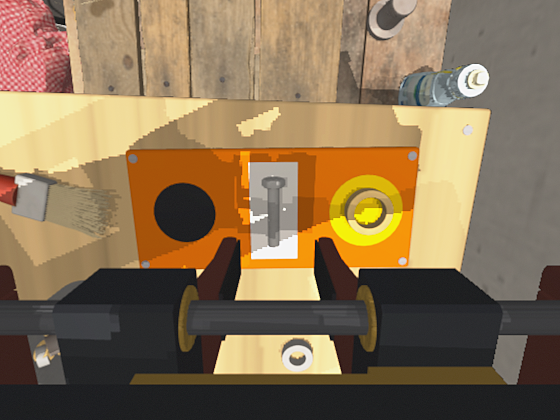

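>>> servo_tool(
  plan=[
    [5,-41,0,0,50],
    [9,-82,0,0,50],
    [14,-123,0,0,50],
    [19,-164,0,0,50],
    [23,-205,0,0,50],
    [28,-246,0,0,50],
    [28,-248,-30,0,50],
    [28,-248,-48,0,50],
    [28,-248,-48,0,50],
  ],
)

```text
time: 13.05
tool_pos: [0.5538, 0.0259, 0.3204]
orientation: [[-0.008, 0.999, 0.032], [-0.0, 0.032, -0.999], [-1.0, -0.008, -0.0]]
contact_force: [-0.8, 2.1, -0.2]
gripper_width: 0.0503
```

Run:
```python
from h import *
s,im=save('wrist','w11.png'); print(s['tool_pos'],s['gripper_width'],s['contact_force'])
print(proj(s,im,[[.5565,.0275,.286]]))
```

```text
[0.55380146 0.02593164 0.32041163] 0.050313811311778034 [-0.77210411  2.09730277 -0.19718729]
[[282.42275481 232.96097482]]
```

View pics/w11.png

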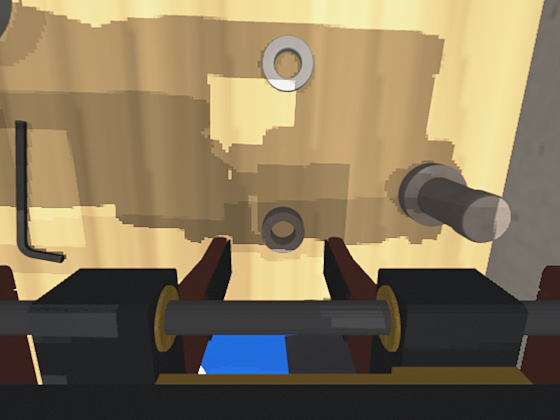

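>>> servo_tool(
  plan=[
    [0,2,-25,0,50],
    [0,2,-40,0,50],
    [0,2,-46,0,50],
    [0,2,-49,0,50],
    [0,2,-51,0,50],
    [0,2,-52,0,50],
    [0,2,-52,0,50],
  ],
)

```text
time: 13.68
tool_pos: [0.5569, 0.0293, 0.2736]
orientation: [[0.001, 0.999, 0.034], [0.0, 0.034, -0.999], [-1.0, 0.001, 0.0]]
contact_force: [-0.1, -0.0, 0.5]
gripper_width: 0.05
```

>>> servo_tool(
  plan=[
    [0,0,0,0,20],
    [0,0,0,0,20],
    [0,0,0,0,20],
    [0,0,0,0,20],
    [0,0,0,0,20],
    [0,0,0,0,20],
    [0,0,0,0,20],
  ],
  newtons=20,
)

```text
time: 14.27
tool_pos: [0.5565, 0.0291, 0.2729]
orientation: [[0.0, 0.999, 0.034], [-0.0, 0.034, -0.999], [-1.0, 0.0, 0.0]]
contact_force: [0.1, 0.1, 2.5]
gripper_width: 0.0269
```

>>> servo_tool(
  plan=[
    [0,0,20,0,20],
    [0,0,55,0,20],
    [-17,38,70,0,20],
    [-33,75,75,0,20],
    [-49,112,75,0,20],
    [-65,150,75,0,20],
    [-82,187,75,0,20],
    [-97,224,70,0,20],
    [-103,242,60,0,20],
    [-103,242,55,0,20],
  ],
)

```text
time: 15.1
tool_pos: [0.4515, 0.2741, 0.3267]
orientation: [[-0.001, 0.999, 0.038], [0.001, 0.038, -0.999], [-1.0, -0.001, -0.001]]
contact_force: [0.0, -0.4, -0.2]
gripper_width: 0.0268
```

>>> servo_tool(
  plan=[
    [0,0,0,0,20],
    [0,0,0,0,20],
  ],
)

```text
time: 15.27
tool_pos: [0.4534, 0.2704, 0.3273]
orientation: [[-0.001, 0.999, 0.034], [-0.001, 0.034, -0.999], [-1.0, -0.001, 0.001]]
contact_force: [-0.4, -0.9, -0.1]
gripper_width: 0.0266
```

Run:
```python
from h import *
s,im=save('wrist','w12.png'); print(s['tool_pos'],s['gripper_width'],s['contact_force'])
print(proj(s,im,[[.4533,.2716,.280]]))
```

```text
[0.45337374 0.2704072  0.32729307] 0.026638532916293943 [-0.37631035 -0.87385424 -0.05949251]
[[277.69984249 227.11315262]]
```

View pics/w12.png

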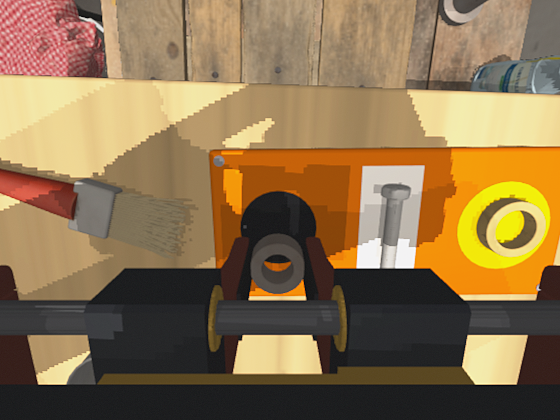

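>>> servo_tool(
  plan=[
    [0,0,-20,0,20],
    [0,0,-34,0,20],
    [0,0,-40,0,20],
    [0,0,-42,0,20],
    [0,0,-43,0,20],
    [0,0,-44,0,20],
    [0,0,-44,0,20],
  ],
)

```text
time: 15.9
tool_pos: [0.4539, 0.2711, 0.2844]
orientation: [[0.001, 0.999, 0.034], [0.001, 0.034, -0.999], [-1.0, 0.001, -0.0]]
contact_force: [-0.9, -0.0, -0.7]
gripper_width: 0.0264
```

>>> servo_tool(
  plan=[
    [0,0,0,0,48],
    [0,0,0,0,48],
    [0,0,0,0,48],
    [0,0,0,0,48],
    [0,0,10,0,48],
    [0,0,30,0,48],
    [0,0,60,0,48],
    [0,0,100,0,60],
    [0,0,100,0,60],
  ],
)

```text
time: 16.65
tool_pos: [0.4561, 0.2727, 0.392]
orientation: [[0.011, 0.999, 0.034], [0.006, 0.034, -0.999], [-1.0, 0.011, -0.006]]
contact_force: [0.8, 0.6, 1.0]
gripper_width: 0.0577
```

Run:
```python
from h import *
s,im=save('wrist','w13.png'); print(s['tool_pos'],s['gripper_width'],s['contact_force'])
```

```text
[0.45608588 0.27273047 0.39200271] 0.057675677674090375 [0.84295841 0.6339857  0.97200197]
```

View pics/w13.png

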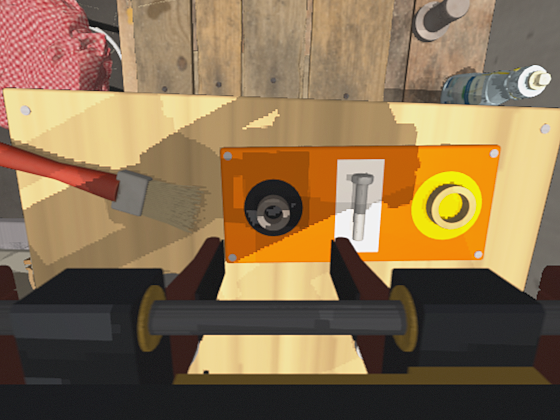

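>>> servo_tool(
  plan=[
    [25,-27,10,0,60],
    [50,-54,20,0,60],
    [75,-82,20,0,60],
    [100,-109,20,0,60],
    [125,-136,20,0,60],
    [150,-163,20,0,60],
    [174,-190,20,0,60],
    [198,-218,20,0,60],
    [198,-218,10,0,60],
    [198,-218,10,0,60],
  ],
)

```text
time: 17.53
tool_pos: [0.651, 0.0516, 0.3905]
orientation: [[-0.005, 0.999, 0.031], [-0.0, 0.031, -1.0], [-1.0, -0.005, 0.0]]
contact_force: [-0.3, -0.6, -0.5]
gripper_width: 0.0599
```

>>> servo_tool(
  plan=[
    [0,0,0,0,60],
    [0,0,0,0,60],
  ],
)

```text
time: 17.7
tool_pos: [0.6505, 0.0541, 0.3935]
orientation: [[-0.001, 0.999, 0.035], [0.0, 0.035, -0.999], [-1.0, -0.001, -0.0]]
contact_force: [0.0, 0.0, 0.8]
gripper_width: 0.0598
```

Run:
```python
from h import *
s,im=save('wrist','w14.png'); print(s['tool_pos'],s['gripper_width'],s['contact_force'])
print(proj(s,im,[[.652,.0535,.334],[.652,.0535,.287]]))
```

```text
[0.65049434 0.05410941 0.39352382] 0.05977012304092854 [0.01895652 0.01216963 0.76299373]
[[279.77291561 224.39217792]
 [279.32462308 207.97304993]]
```

View pics/w14.png

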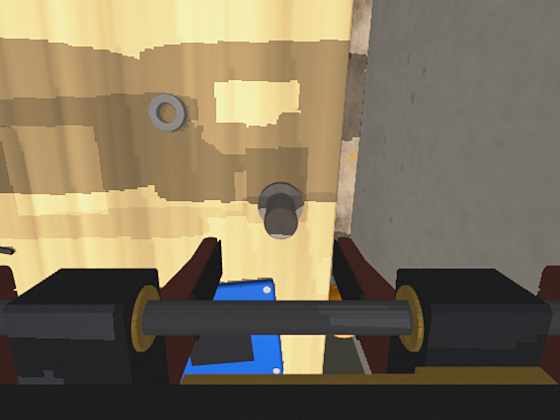

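>>> servo_tool(
  plan=[
    [1,1,-30,0,60],
    [1,1,-60,0,60],
    [1,1,-80,0,60],
    [1,1,-92,0,60],
    [1,1,-98,0,60],
    [1,1,-100,0,60],
    [1,1,-101,0,60],
    [1,1,-101,0,60],
  ],
)

```text
time: 18.42
tool_pos: [0.653, 0.0544, 0.2941]
orientation: [[0.002, 0.999, 0.034], [0.0, 0.034, -0.999], [-1.0, 0.002, -0.0]]
contact_force: [-0.2, -0.5, 0.2]
gripper_width: 0.0601
```

>>> servo_tool(
  plan=[
    [0,0,0,0,15],
    [0,0,0,0,15],
    [0,0,0,0,15],
    [0,0,0,0,15],
    [0,0,0,0,15],
    [0,0,0,0,15],
    [0,0,0,0,15],
    [0,0,0,0,15],
  ],
  newtons=40,
)

```text
time: 19.08
tool_pos: [0.6525, 0.0541, 0.2928]
orientation: [[0.0, 0.999, 0.034], [-0.0, 0.034, -0.999], [-1.0, 0.0, 0.0]]
contact_force: [-0.2, -0.5, 0.9]
gripper_width: 0.0236
```

>>> servo_tool(
  plan=[
    [0,0,5,0,15],
    [0,0,15,0,15],
    [0,0,30,0,15],
    [0,0,50,0,15],
    [0,0,60,0,15],
    [0,0,60,0,15],
    [0,0,60,0,15],
  ],
)

```text
time: 19.67
tool_pos: [0.6525, 0.0541, 0.3531]
orientation: [[0.001, 0.999, 0.034], [0.0, 0.034, -0.999], [-1.0, 0.001, 0.0]]
contact_force: [-0.6, 0.9, -2.5]
gripper_width: 0.0238
```

Run:
```python
from h import *
s,im=save('scene','s15.png'); print(s['tool_pos'],s['gripper_width'],s['contact_force'])
a=cv2.resize(im['color'][90:230,170:330,::-1],None,fx=3,fy=3,interpolation=cv2.INTER_CUBIC)
s,im=save('wrist','w15.png')
cv2.imwrite('pics/s15c.png',np.hstack([a[:400],im['color'][:400,100:420,::-1]]))
```

```text
[0.65246012 0.05408588 0.35313337] 0.0238189937567629 [-0.5883384   0.86238332 -2.52678413]
```

View pics/s15c.png

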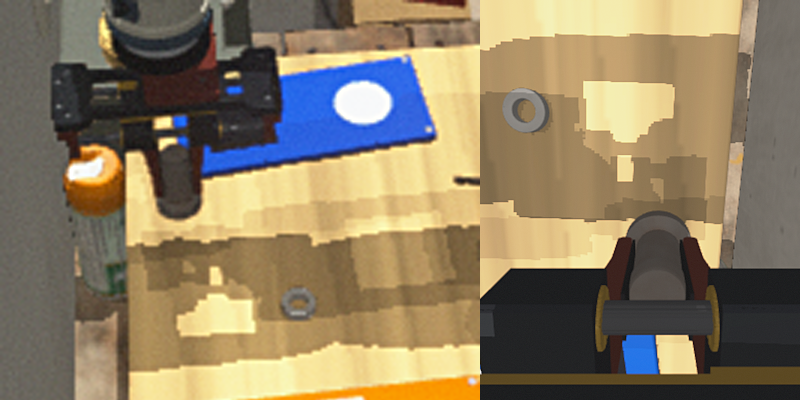

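>>> servo_tool(
  plan=[
    [-15,-34,5,0,15],
    [-29,-68,5,0,15],
    [-43,-102,5,0,15],
    [-56,-135,0,0,15],
    [-56,-135,0,0,15],
    [-56,-135,0,0,15],
    [-56,-135,0,0,15],
  ],
)

```text
time: 20.35
tool_pos: [0.5962, -0.0807, 0.3519]
orientation: [[-0.001, 0.999, 0.033], [0.001, 0.033, -0.999], [-1.0, -0.001, -0.001]]
contact_force: [-0.9, 0.7, -2.5]
gripper_width: 0.0236
```

Run:
```python
from h import *
print('bottle',tri(ray(*load('top0'),(372,123)),ray(*load('scene0'),(201,146))))
s,im=save('wrist','w16.png'); print(s['tool_pos'],s['gripper_width'],s['contact_force'])
print(proj(s,im,[[.5967,-.081,.280]]))
```

```text
bottle (array([ 0.74754105, -0.11932353,  0.18099587]), np.float64(0.008555818272723042))
[ 0.59619393 -0.08072706  0.35189223] 0.02359691086742015 [-0.92841156  0.71676731 -2.49891257]
[[278.35217472 219.04811829]]
```

View pics/w16.png

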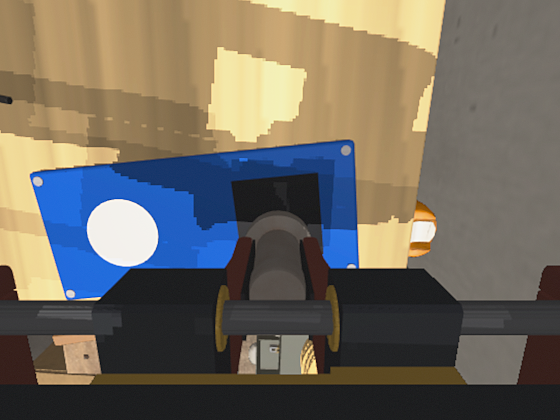

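>>> servo_tool(
  plan=[
    [0,0,-20,0,15],
    [0,0,-36,0,15],
    [0,0,-43,0,15],
    [0,0,-46,0,15],
    [0,0,-48,0,15],
    [0,0,-49,0,15],
    [0,0,-49,0,15],
    [0,0,-49,0,15],
  ],
)

```text
time: 21.07
tool_pos: [0.5968, -0.0809, 0.3044]
orientation: [[0.001, 0.999, 0.034], [-0.0, 0.034, -0.999], [-1.0, 0.001, 0.0]]
contact_force: [0.0, 0.4, -2.1]
gripper_width: 0.0236
```

>>> servo_tool(
  plan=[
    [0,0,-0.5,0,15],
    [0,0,-1,0,15],
    [0,0,-1,0,15],
    [0,0,-1,0,15],
  ],
)

```text
time: 21.4
tool_pos: [0.5964, -0.081, 0.3028]
orientation: [[0.0, 0.999, 0.034], [-0.0, 0.034, -0.999], [-1.0, 0.0, 0.0]]
contact_force: [-0.0, 0.1, -2.4]
gripper_width: 0.0235
```

>>> servo_tool(
  plan=[
    [0,0,-0.5,0,15],
    [0,0,-1,0,15],
    [0,0,-1,0,15],
    [0,0,-1,0,15],
  ],
)

```text
time: 21.73
tool_pos: [0.5965, -0.081, 0.3027]
orientation: [[0.001, 0.999, 0.034], [-0.0, 0.034, -0.999], [-1.0, 0.001, 0.0]]
contact_force: [-3.1, 0.6, 5.8]
gripper_width: 0.0239
```

Contact felt; release slowly.

>>> servo_tool(
  plan=[
    [0,0,0.5,0,30],
    [0,0,0.5,0,40],
    [0,0,0.5,0,50],
    [0,0,0.5,0,60],
    [0,0,0.5,0,60],
    [0,0,20,0,60],
    [0,0,50,0,60],
    [0,0,90,0,60],
    [0,0,110,0,60],
    [0,0,110,0,60],
  ],
)

```text
time: 22.57
tool_pos: [0.5985, -0.0812, 0.4174]
orientation: [[0.009, 0.999, 0.034], [-0.001, 0.034, -0.999], [-1.0, 0.009, 0.002]]
contact_force: [-0.1, 0.6, 0.6]
gripper_width: 0.0602
```

Run:
```python
from h import *
s,im=save('wrist','w17.png'); print(s['tool_pos'],s['gripper_width'],s['contact_force'])
```

```text
[ 0.59847328 -0.08122813  0.41744998] 0.06016389403515478 [-0.11495943  0.59380293  0.64293583]
```

View pics/w17.png

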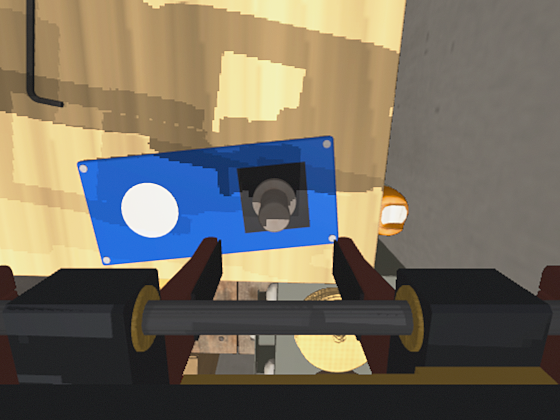

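>>> servo_tool(
  plan=[
    [-7,35,0,0,50],
    [-14,70,0,0,50],
    [-21,105,0,0,50],
    [-28,140,-10,0,50],
    [-35,176,-25,0,50],
    [-41,210,-45,0,50],
    [-41,210,-80,0,50],
    [-41,210,-90,0,50],
    [-41,210,-90,0,50],
    [-41,210,-90,0,50],
  ],
)

```text
time: 23.45
tool_pos: [0.5551, 0.1284, 0.321]
orientation: [[-0.002, 0.999, 0.033], [-0.001, 0.033, -0.999], [-1.0, -0.002, 0.001]]
contact_force: [-0.0, -0.0, 0.4]
gripper_width: 0.0498
```

Run:
```python
from h import *
s,im=save('wrist','w18.png'); print(s['tool_pos'],s['gripper_width'],s['contact_force'])
print(proj(s,im,[[.5557,.1293,.280]]))
grey=lambda h,s,v:(s<70)&(v>60)
b=blob(im,(280,228),32,grey,pic='b18.png');print(b[0],b[1],onplane(s,im,b[0],.280))
```

```text
[0.55514766 0.12836349 0.32103356] 0.049822566275044514 [-0.03130871 -0.04818807  0.37785073]
[[278.73106901 230.45492781]]
(278.9304904937744, 228.2202377319336) [45.41366959 45.85559845] [[0.55577785 0.13086525 0.28      ]]
```

View pics/w18.png

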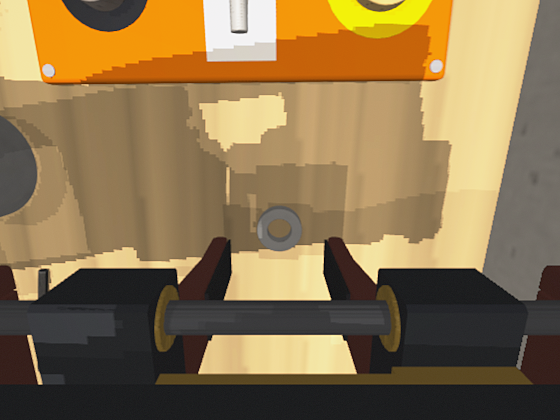

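>>> servo_tool(
  plan=[
    [0,1,-25,0,50],
    [0,1,-38,0,50],
    [0,1,-45,0,50],
    [0,1,-48,0,50],
    [0,1,-49,0,50],
    [0,1,-50,0,50],
    [0,1,-50,0,50],
  ],
)

```text
time: 24.08
tool_pos: [0.556, 0.13, 0.2726]
orientation: [[0.002, 0.999, 0.034], [0.0, 0.034, -0.999], [-1.0, 0.002, -0.0]]
contact_force: [-0.1, -0.7, -0.8]
gripper_width: 0.05
```

>>> servo_tool(
  plan=[
    [0,0,0,0,20],
    [0,0,0,0,20],
    [0,0,0,0,20],
    [0,0,0,0,20],
    [0,0,0,0,20],
    [0,0,0,0,20],
    [0,0,0,0,20],
  ],
  newtons=20,
)

```text
time: 24.67
tool_pos: [0.5555, 0.1302, 0.272]
orientation: [[0.0, 0.999, 0.034], [0.0, 0.034, -0.999], [-1.0, 0.0, -0.0]]
contact_force: [-0.9, 1.0, 3.1]
gripper_width: 0.0286
```

>>> servo_tool(
  plan=[
    [0,0,20,0,20],
    [0,0,55,0,20],
    [-13,-37,70,0,20],
    [-26,-75,75,0,20],
    [-39,-113,75,0,20],
    [-52,-151,75,0,20],
    [-65,-189,70,0,20],
    [-78,-226,60,0,20],
    [-78,-227,55,0,20],
    [-78,-227,55,0,20],
  ],
)

```text
time: 25.5
tool_pos: [0.476, -0.0984, 0.3255]
orientation: [[-0.002, 1.0, 0.03], [0.001, 0.03, -1.0], [-1.0, -0.002, -0.001]]
contact_force: [0.7, 0.4, -0.6]
gripper_width: 0.0284
```

>>> servo_tool(
  plan=[
    [0,0,0,0,20],
    [0,0,0,0,20],
  ],
)

```text
time: 25.67
tool_pos: [0.4779, -0.096, 0.3269]
orientation: [[0.0, 0.999, 0.035], [0.0, 0.035, -0.999], [-1.0, 0.0, -0.0]]
contact_force: [0.3, 0.1, -0.3]
gripper_width: 0.0286
```

Run:
```python
from h import *
s,im=save('wrist','w19.png'); print(s['tool_pos'],s['gripper_width'],s['contact_force'])
print(proj(s,im,[[.4775,-.0965,.280]]))
```

```text
[ 0.47791845 -0.09604497  0.32691147] 0.028635373541794764 [ 0.25037181  0.12372379 -0.25988658]
[[277.0290711  229.64195841]]
```

View pics/w19.png

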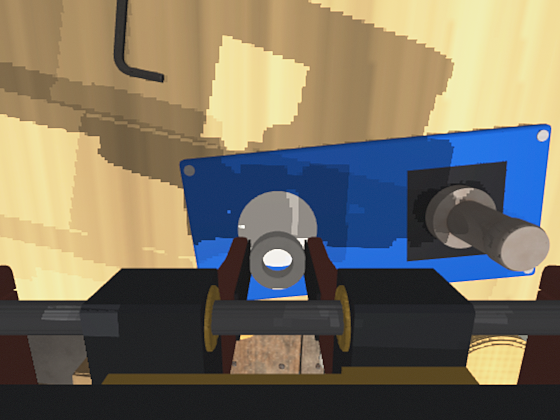

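>>> servo_tool(
  plan=[
    [0,0,-20,0,20],
    [0,0,-34,0,20],
    [0,0,-40,0,20],
    [0,0,-42,0,20],
    [0,0,-43,0,20],
    [0,0,-44,0,20],
    [0,0,-44,0,20],
  ],
)

```text
time: 26.3
tool_pos: [0.4779, -0.0968, 0.2833]
orientation: [[0.001, 0.999, 0.034], [-0.0, 0.034, -0.999], [-1.0, 0.001, 0.0]]
contact_force: [-0.9, 0.7, 0.0]
gripper_width: 0.0283
```

>>> servo_tool(
  plan=[
    [0,0,0,0,48],
    [0,0,0,0,48],
    [0,0,0,0,48],
    [0,0,0,0,48],
    [0,0,10,0,48],
    [0,0,30,0,48],
    [0,0,60,0,48],
    [0,0,100,0,60],
    [0,0,100,0,60],
    [0,0,100,0,60],
  ],
)

```text
time: 27.13
tool_pos: [0.4786, -0.0972, 0.3857]
orientation: [[0.006, 0.999, 0.034], [-0.001, 0.034, -0.999], [-1.0, 0.006, 0.001]]
contact_force: [-0.1, -0.4, 0.1]
gripper_width: 0.0598
```

Run:
```python
from h import *
s,im=save('wrist','w20.png'); print(s['tool_pos'],s['gripper_width'],s['contact_force'])
```

```text
[ 0.47858264 -0.09724234  0.38574823] 0.05981704461626646 [-0.11416889 -0.36372287  0.05339714]
```

View pics/w20.png

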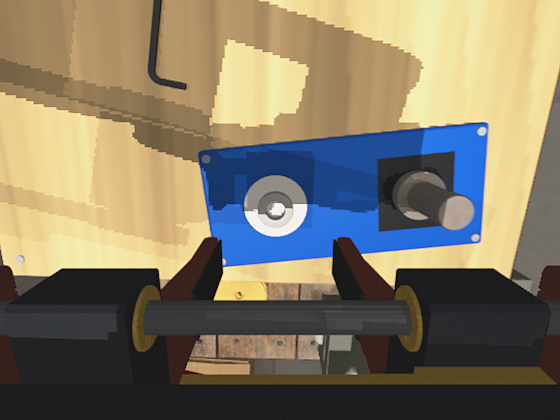

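>>> servo_tool(
  plan=[
    [0,0,40,0,60],
    [0,0,80,0,60],
    [0,40,100,0,60],
    [0,80,110,0,60],
    [0,120,110,0,60],
    [0,160,110,0,60],
    [0,200,110,0,60],
    [0,240,110,0,60],
    [0,255,110,0,60],
    [0,255,110,0,60],
  ],
)

```text
time: 28.02
tool_pos: [0.4766, 0.161, 0.4908]
orientation: [[-0.003, 0.999, 0.038], [-0.0, 0.038, -0.999], [-1.0, -0.003, 0.0]]
contact_force: [0.7, -0.4, -0.1]
gripper_width: 0.0602
```

>>> servo_tool(
  plan=[
    [0,0,0,0,60],
    [0,0,0,0,60],
  ],
)

```text
time: 28.18
tool_pos: [0.4771, 0.1573, 0.4918]
orientation: [[-0.002, 0.999, 0.034], [-0.001, 0.034, -0.999], [-1.0, -0.002, 0.001]]
contact_force: [-0.8, 0.1, -0.6]
gripper_width: 0.0602
```

Run:
```python
from h import *
s,im=save('wrist','w21.png'); print(s['tool_pos'],s['contact_force'],s['time'])
a=cv2.resize(im['color'][:270,:,::-1],None,fx=1.4,fy=1.4,interpolation=cv2.INTER_CUBIC)
s,im=save('scene','s21.png')
cv2.imwrite('pics/f1.png',a)
cv2.imwrite('pics/f2.png',cv2.resize(im['color'][90:285,180:400,::-1],None,fx=3,fy=3,interpolation=cv2.INTER_CUBIC))
```

```text
[0.47712362 0.15731994 0.49176912] [-0.76313969  0.14932179 -0.57978382] 28.1833
```

View pics/f1.png

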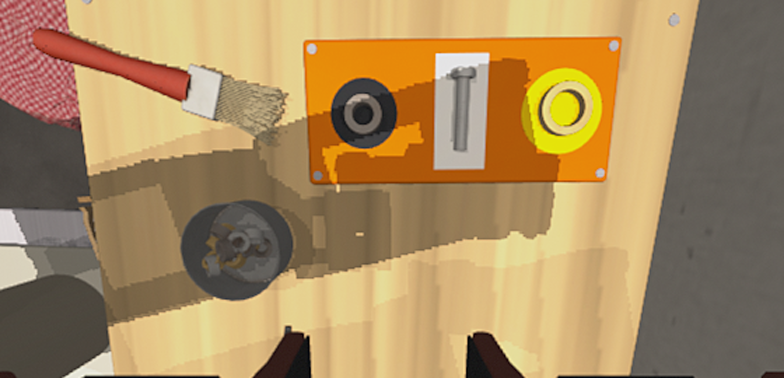

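View pics/f2.png

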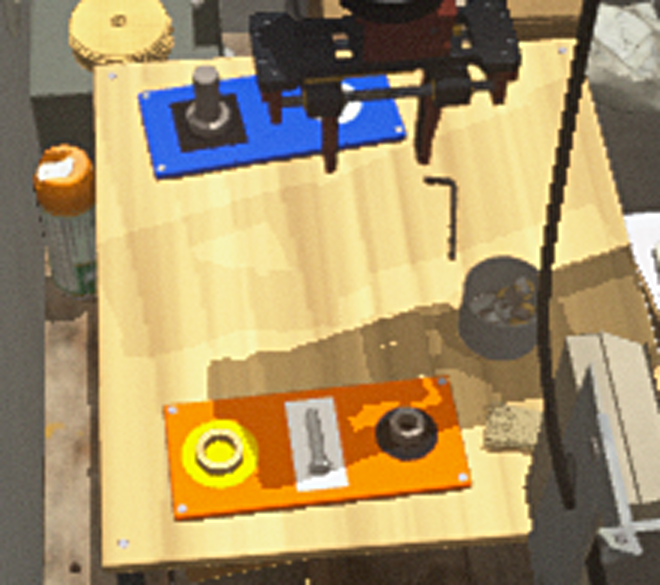

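Run:
```python
from h import *
print(manip.observe()['qd'].round(3)); print(manip.hand_in())
```

```text
[-0.004 -0.003 -0.005  0.002 -0.001  0.003]
the job is handed in; nothing more can be done
None
```

I placed all five parts in the order asked: brass bush, bolt and dark bush on the orange board, then the punch and light steel bush on the blue one. I handed the job in at about 28 s, with the arm clear of everything.

**Last pictures:**
- Every part lies inside its field, and the punch stands upright.
- The bolt is centred along the white bar, and the brass and steel bushes are centred to within a couple of millimetres.
- The dark bush looked a few millimetres off centre in one view, mostly because that view is slanted. It still has a clear margin inside its disc.
- After the last placing I checked the blue board only by a close wrist view of the bush, because the gripper partly hid that disc in the final overview.

**Bystanders:** The tin and the hex key look undisturbed. The largest contact force in any reading I saw was about 6 N, when the punch touched down.

**Disagreements between measurements:**
- The fixed cameras put the board tops about 5 mm lower than the text's 0.280 m. The wrist views, checked against the known spacing of the fields, agreed with 0.280 m, so I used that.
- The punch touched down 1–2 mm lower than that implied.
- The jaw opening read about 1 mm under the stated size on four of the five grasps, and about 0.5 mm under on the punch.

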